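Put four things back on their own stations on a cell-assembly bench

ROBOT

A 6-joint arm with a two-finger parallel gripper is mounted at the origin on the work surface. World frame = base frame: x ahead of the robot, y to its left, z up, the work surface at z = 0. Lengths are in m, angles in rad, forces in N, time in s.
With the tool pointing down it reaches from about 0.3 to 0.875 m from the base axis. Payload 6.4 kg.
Tool frame: the origin (TCP) lies on the centre line of the jaws, within the pads' length; the fingertips stand 25 mm ahead of it and the grasp point (between the pads) lies 6 mm ahead of it; z points along the fingers, y is the line along which they close (so a half turn about z gives the same grasp; the last joint's range is limited). The gripper opens to 85 mm and grips with 20 to 120 N. Pads are 22 mm wide; open, the fingers measure 114 mm over their backs; the gripper's body (76 mm by 85 mm) begins 54 mm behind the grasp point. The pads swing forward as they close: fully open they stand 13 mm farther back than shut.
Start: joints at [0.939, 0.181, 1.607, -0, 1.354, -0.206], TCP at [0.237, 0.524, 0.256] pointing down, gripper open.
Joint ranges: [-2.99, 2.99], [-0.89, 2.07], [0.3, 2.58], [-1.14, 4.28], [0, 2.63], [-3.12, 3.12]. Speed limits (rad/s): [2.57, 2.57, 3.01, 3.14, 3.14, 3.14].

INTERFACE

Orientations are given as a unit quaternion [w, x, y, z].
In Python, from bench import get_obs, camera, hand_in, spot_in gives the robot as it stands.
- The arm moves only by the shell command python3 -m jog 'ROWS'. ROWS is JSON, one flat list of numbers, 7 for each row, row after row: the shift along the tool's x, y, z in m, then the turn, a rotation vector about the tool's x, y, z in rad, then the closure, from 0 (fully open) to 1 (shut). A call has 1 to 20 rows; each row is the pose to reach, as a shift and turn from the pose commanded when the call began, along the tool's axes at that moment; what a row does not reach only later rows make up. A row lasts 1/8 s, in which the tool goes at most 62.5 mm and 10.7 degrees, less where a joint would pass 70% of its speed; a pose out of reach is approached as far as the arm can. A call with a gripper value outside its range is refused whole. The fingers move at their own pace and stop on an object; the grip force is fixed at half the most. Time passes only in rows, so rows that repeat a pose let the fingers close. It gives the time, the measured TCP pose, the force, the opening and the grip force at its end, in the units of the state.
- get_obs(): the state, without advancing time (a new reading comes with each control period).
- camera(name): name is "scene" or "side" or "wrist"; returns a dict with "frame" (400x640x3 uint8, red, green, blue), "mtx" (3x3 intrinsics, pixels), "extrinsics" (4x4, takes a point from camera to world coordinates). Camera axes: x right, y up, looking along -z (the intrinsics and any distortion apply to the point x, -y, -z); pixel columns grow to the right and rows downward; lengths in m; the calibration is good to about 2 mm. A picture is of the moment at which its call begins. There is no depth.
- hand_in(): hands the job in; it is judged then, once.
Trained networks look in a picture, given as the dict that the camera call returned (one of the last four; its "shot" number tells which), for a name from the list of things; names that differ only in an ending like _2 or _b are one class to them, and where a whole thing is asked for, a point or a joint stands for the part that bears it (a point fixed in the world has none). Each returns a list of dicts, best first, with "confidence" (0 to 1); they miss things now and then, are a little off and sometimes report something else, mostly with a low value. They report only what shows in the picture. A call takes as long as a camera call.
- spot_in(picture, name): "xyz" ([x, y, z] in m, in world coordinates, good to about 4 mm: the middle of the surface that is visible of it).
The state is a dict: "time_s": time; "q": joint angles; "dq": joint speeds; "joint_efforts": joint torques, N m; "eef_pos": TCP position; "eef_rot": TCP orientation; "wrist_force": force on the tool from outside, world axes, zero at the start; "torque": the same for the moment, N m; "opening": opening from 0.0 (shut) to 1.0 (fully open); "grasp_force": force on a finger pad.
Only numpy, scipy, OpenCV 4.12 (cv2) and the standard library are available. Lean on these libraries where they do the work, as an engineer would, in place of code of your own. Each camera call takes 0.05 s, during which the arm holds its last target. There are 200 camera calls.

TASK

Set the bench up for the next cell test: the beaker belongs on the magnetic stirrer's white plate, the steel check weight on the balance pan, the test cell on the brass plate of its contact stand, and the amber jar in the spill tray. Just now each of the four stands on another one's place, and the cork mat is free for parking things while you swap them round. Set each one down upright in the middle of its place without dropping or tipping it, and do not knock or push the wash bottle about.

Things in the scene. Friction and masses are not known exactly. Their poses are not given: they have to be found in the camera images.
- beaker: Open clear glass beaker, round, 50 mm outside diameter, 70 mm tall, wall 2.5 mm, a white stirring bar lying in it (fixed); 70 g. Small pouring lip (5 mm) at the rim. Origin: centre of its underside; z up along its axis.
- weight: Steel check weight, 0.5 kg: round body 38 mm in diameter up to 46 mm height, then a narrow neck and a 26 mm knob from 59 to 66 mm, 69 mm tall in all. Origin: centre of its underside; z up.
- test_cell: Steel electrochemical test cell: round foot flange 64 mm in diameter and 9 mm thick, dark neck 40 mm in diameter up to 33 mm, knurled aluminium cap 46 mm in diameter from 33 to 59 mm height, small brass terminal (18 mm) on top, 65 mm tall in all; 0.35 kg. Origin: centre of its underside; z up.
- jar: Closed amber glass jar with a paper label and a white screw cap, 52 mm in diameter, 78 mm tall, 160 g. Origin: centre of its underside; z up.
- stirrer: Magnetic stirrer (fixed): grey housing 120 mm wide (y) and 165 mm deep (x), two knobs on its front (-x), square white ceramic plate 108 x 108 mm on top, the plate's top face 60 mm above the bench. Origin: on the bench under the middle of the white plate; the housing reaches 105 mm to its -x and 60 mm to its +x. Place of the beaker.
- balance: Compact balance (fixed): white housing 150 mm wide (y) and 200 mm deep (x), 46 mm high, display and keys on its front (-x) part, round steel pan 110 mm in diameter, the pan's top face 60 mm above the bench. Origin: on the bench under the middle of the pan; the housing reaches 140 mm to its -x and 60 mm to its +x. Place of the check weight.
- dock: Contact stand of the test cell (fixed): black base 112 mm wide (y) and 158 mm deep (x), 8 mm thick, with a square brass plate 98 x 98 mm on it, the brass plate's top face 12 mm above the bench; two terminal posts, up to 32 mm above the bench, 80 mm to +x of the plate's middle. Origin: on the bench under the middle of the brass plate. Place of the test cell.
- spill_tray: Grey square spill tray (fixed), 130 x 130 mm, slotted floor 12 mm above the bench, walls 5 mm thick up to 26 mm. Origin: on the bench under the middle of the tray. Place of the amber jar.
- cork_mat: Round cork mat (fixed), 110 mm in diameter, 6 mm thick, free at the start: a spot to park a thing on the way. Origin: on the bench under its middle.
- wash_bottle: Bystander: round white squeeze bottle, 62 mm in diameter, with a yellow cap and a bent yellow spout, 195 mm tall in all, loose, 180 g. Origin: centre of its underside; z up. Not to be knocked or pushed about.

How it is judged:
At the end, for the whole second after the job is handed in: Beaker on the stirrer plate, check weight on the balance pan, test cell on the brass plate, jar on the spill tray floor: each upright (0.1 rad), centred within 15 mm, underside within 5 mm of its surface, released, at rest; wash bottle upright (0.2 rad) (horizontal distance between beaker and stirrer below 0.015 m and z of beaker in the frame of stirrer between 0.055 and 0.065 m and angle between each of beaker, weight, test_cell, jar's own z axis and vertical below 0.1 rad and linear speed of each of beaker, weight, test_cell, jar below 0.02 m/s and contact force between the fingers and beaker below 0.05 N and horizontal distance between weight and balance below 0.015 m and z of weight in the frame of balance between 0.055 and 0.065 m and contact force between the fingers and weight below 0.05 N and horizontal distance between test_cell and dock below 0.015 m and z of test_cell in the frame of dock between 0.007 and 0.017 m and contact force between the fingers and test_cell below 0.05 N and horizontal distance between jar and spill_tray below 0.015 m and z of jar in the frame of spill_tray between 0.007 and 0.017 m and contact force between the fingers and jar below 0.05 N and angle between wash_bottle's own z axis and vertical below 0.2 rad); the robot touches nothing.
It fails at once if one of the four things is dropped (faster than 0.45 m/s with the fingers off it: a fall of more than about 10 mm) ((linear speed of beaker above 0.45 m/s and contact force between the fingers and beaker below 0.05 N) or (linear speed of weight above 0.45 m/s and contact force between the fingers and weight below 0.05 N) or (linear speed of test_cell above 0.45 m/s and contact force between the fingers and test_cell below 0.05 N) or (linear speed of jar above 0.45 m/s and contact force between the fingers and jar below 0.05 N)).
It fails at once if one of the four things is tipped over (more than 45 degrees) (angle between any of beaker, weight, test_cell, jar's own z axis and vertical above 0.785 rad).
It fails at once if the wash bottle is pushed more than 30 mm from its place or knocked over (distance of wash_bottle from where it was at the start of the episode above 0.03 m or angle between wash_bottle's own z axis and vertical above 0.5 rad).
It also fails if it takes over 136 s, if anything falls off the work surface, if the arm or the gripper's body presses on something with over 40 N, if the wrist force passes 120 N, or if a joint passes its speed limit or range.

## Working session

There is one attempt and no reset: what is moved stays moved. The work goes in short steps, Python scripts to look and compute and a shell command to move; the robot and the scene stay as the last step left them, time stands still between calls to the robot, and variables do not carry over. Pictures are saved under pics/ and viewed, at most 14 in all, crops included, and the job is handed in when it is done.

```bash
mkdir -p pics; ls
cat > h.py <<'E'
from bench import get_obs, camera, hand_in, spot_in
import cv2, numpy as np
np.set_printoptions(precision=4,suppress=True)
def save(p,n): cv2.imwrite(f'pics/{n}.png',p['frame'][:,:,::-1])
def pix(p,X):
    E=np.array(p['extrinsics']);c=np.linalg.inv(E)@np.r_[X,1]
    u=np.array(p['mtx'])@np.array([c[0],-c[1],-c[2]]);return (u[:2]/u[2])
def ray(p,u,v,z):
    E=np.array(p['extrinsics']);d=np.linalg.inv(np.array(p['mtx']))@[u,v,1]
    d=E[:3,:3]@[d[0],-d[1],-d[2]];o=E[:3,3];return o+d*(z-o[2])/d[2]
E
python3 - <<'E'
from h import *
o=get_obs();print({k:np.round(v,4) for k,v in o.items()})
for n in ['scene','side']:
    p=camera(n);save(p,n+'0');print(n,np.array(p['extrinsics'])[:3,3],p.keys())
    for t in 'beaker weight test_cell jar stirrer balance dock spill_tray cork_mat wash_bottle'.split():
        r=spot_in(p,t)
        print(t,[(np.round(a['xyz'],3),round(a['confidence'],2),pix(p,a['xyz']).round()) for a in r[:2]])
E
```

```text
pics
{'time_s': np.float64(0.0), 'q': array([ 0.9387,  0.1815,  1.608 ,  0.    ,  1.3538, -0.2063]), 'dq': array([ 0.0001, -0.0014,  0.0016, -0.0023, -0.0006, -0.0011]), 'joint_efforts': array([ -0.0005, -44.4869, -35.1333,  -0.0003,   0.0091,  -0.    ]), 'eef_pos': array([0.2372, 0.5233, 0.2554]), 'eef_rot': array([-0.0004,  0.2113,  0.9774, -0.0008]), 'wrist_force': array([-0.4195, -0.2625, -0.2724]), 'torque': array([ 0.0112, -0.0002, -0.0095]), 'grasp_force': np.float64(0.0), 'opening': np.float64(1.0018)}
scene [0.9236 0.5935 0.8799] dict_keys(['frame', 'mtx', 'extrinsics', 'shot'])
beaker [(array([0.538, 0.024, 0.056]), 0.97, array([333., 209.]))]
weight [(array([ 0.503, -0.359,  0.051]), 0.8, array([278., 125.]))]
test_cell [(array([0.51 , 0.38 , 0.103]), 0.77, array([437., 303.]))]
jar [(array([ 0.58 , -0.172,  0.114]), 0.88, array([282., 154.])), (array([0.554, 0.03 , 0.012]), 0.42, array([329., 223.]))]
stirrer [(array([ 0.575, -0.154,  0.048]), 0.88, array([288., 174.]))]
balance [(array([0.458, 0.403, 0.048]), 0.78, array([457., 312.]))]
dock [(array([ 0.544, -0.365,  0.0
[... 389 characters left out ...]
 212.]))]
weight [(array([ 0.489, -0.374,  0.059]), 0.67, array([414., 300.]))]
test_cell [(array([0.489, 0.364, 0.093]), 0.58, array([229., 156.]))]
jar [(array([ 0.559, -0.198,  0.113]), 0.81, array([377., 228.]))]
stirrer [(array([ 0.523, -0.212,  0.052]), 0.72, array([370., 256.]))]
balance [(array([0.428, 0.338, 0.049]), 0.88, array([219., 178.])), (array([ 0.555, -0.196,  0.111]), 0.44, array([375., 229.]))]
dock [(array([ 0.501, -0.385,  0.014]), 0.82, array([419., 312.]))]
spill_tray [(array([ 0.515, -0.009,  0.016]), 0.69, array([313., 228.]))]
cork_mat [(array([0.558, 0.199, 0.008]), 0.97, array([280., 191.]))]
wash_bottle [(array([0.701, 0.017, 0.09 ]), 0.87, array([352., 176.]))]
```

View pics/scene0.png

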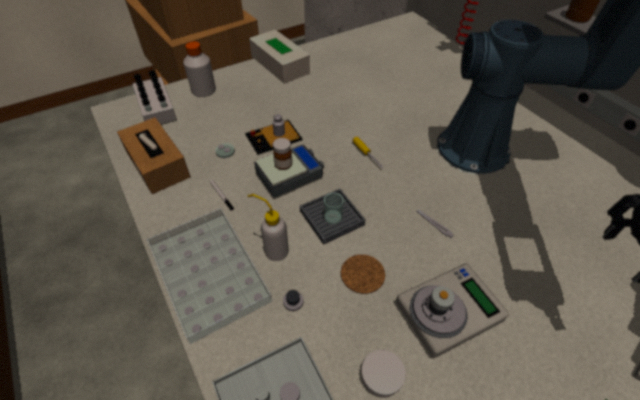

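View pics/side0.png

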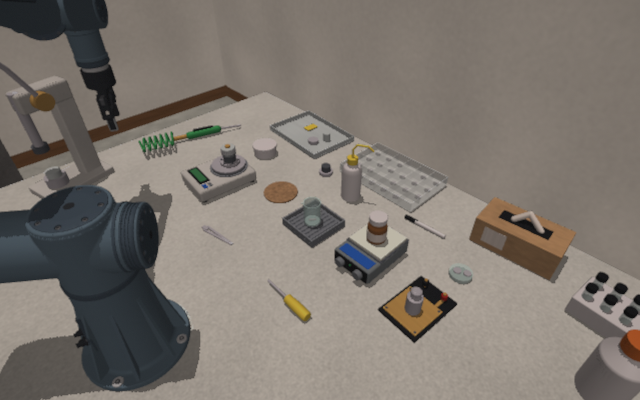

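The test cell is on the balance (scene pixel 440,300), the weight on the dock (278,128), the jar on the stirrer (283,152) and the beaker in the tray (333,205). The mat at (362,273) is free, and the wash bottle stands at (273,235), behind the tray.

```bash
cat >> h.py <<'E'
from scipy.spatial.transform import Rotation as Ro
def go(xyz,yaw=0,q=None,p=None):
    "row from current pose to tool-down pose; yaw about world z from x=(-1,0,0),y=(0,1,0)"
    o=get_obs();R=Ro.from_quat(np.roll(o['eef_rot'],-1))
    T=Ro.from_euler('z',yaw)*Ro.from_quat([0,1,0,0])
    print('t',round(o['time_s'],2),'row',(R.inv().apply(np.array(xyz)-o['eef_pos'])).round(4),(R.inv()*T).as_rotvec().round(4),'pos',np.array(o['eef_pos']).round(4))
E
python3 - <<'E'
from h import *
go([.47,.37,.33])
E
```

```text
t 1.1 row [-0.2752 -0.0439 -0.0737] [ 0.     -0.0001 -0.4258] pos [0.2375 0.5237 0.2563]
```

```bash
python3 -m jog '[-0.275,-0.044,-0.074,0,0,-0.426,0,-0.275,-0.044,-0.074,0,0,-0.426,0,-0.275,-0.044,-0.074,0,0,-0.426,0,-0.275,-0.044,-0.074,0,0,-0.426,0,-0.275,-0.044,-0.074,0,0,-0.426,0,-0.275,-0.044,-0.074,0,0,-0.426,0,-0.275,-0.044,-0.074,0,0,-0.426,0]'
python3 - <<'E'
from h import *
p=camera('wrist');save(p,'w1');E=np.array(p['extrinsics']);print(E)
for t in ['test_cell','balance','cork_mat']:
    print(t,[(np.round(a['xyz'],3),round(a['confidence'],2),pix(p,a['xyz']).round()) for a in spot_in(p,t)[:2]])
go([.47,.37,.33])
E
```

```text
time_s: 1.98
eef_pos: [0.4693, 0.3701, 0.3298]
eef_rot: [-0.001, 0.0, 1.0, 0.0]
wrist_force: [0.1, 0.3, 0.6]
opening: 1.007
grasp_force: 0.0
[[ 0.0007 -0.9555 -0.2949  0.3941]
 [ 1.      0.0004  0.0009  0.3701]
 [-0.0007 -0.2949  0.9555  0.4477]
 [ 0.      0.      0.      1.    ]]
test_cell [(array([0.492, 0.374, 0.118]), 0.84, array([324., 195.]))]
balance [(array([0.428, 0.383, 0.047]), 0.74, array([331., 124.]))]
cork_mat [(array([0.564, 0.196, 0.004]), 0.96, array([194., 221.]))]
t 2.17 row [-0.0015 -0.0009 -0.0001] [-0.0002 -0.0008  0.0021] pos [0.4685 0.3709 0.3299]
```

View pics/w1.png

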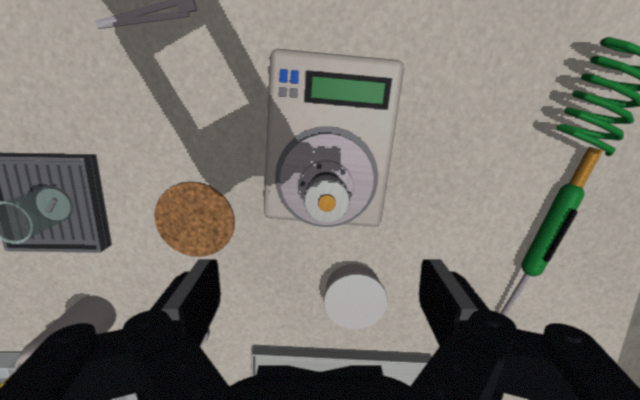

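The wrist view shows the pan ellipse centred at about (326,177), the cell's brass terminal at (327,203) and the mat at (195,219).

Run:
```python
from h import *
p=camera('wrist')
print('pan',ray(p,326,177.5,.06),'cell',ray(p,327,203,.125),'mat',ray(p,195,219,.006))
for u,v in [(275,178),(377,178),(326,127),(326,228)]: print(ray(p,u,v,.06))
c=ray(p,327,203,.125)
go([c[0],c[1],.06+.046+.006])
```

```text
pan [0.4876 0.3783 0.06  ] cell [0.4977 0.3782 0.125 ] mat [0.5597 0.1995 0.006 ]
[0.4883 0.3189 0.06  ]
[0.488  0.4376 0.06  ]
[0.4298 0.3778 0.06  ]
[0.5507 0.3787 0.06  ]
t 2.23 row [-0.0291  0.0074  0.218 ] [-0.0002 -0.0005  0.002 ] pos [0.4687 0.3708 0.33  ]
```

```bash
python3 -m jog '[-0.029,0.007,0.06,0,0,0,0,-0.029,0.007,0.12,0,0,0,0,-0.029,0.007,0.18,0,0,0,0,-0.029,0.007,0.218,0,0,0,0,-0.029,0.007,0.218,0,0,0,0,-0.029,0.007,0.218,0,0,0,1,-0.029,0.007,0.218,0,0,0,1,-0.029,0.007,0.218,0,0,0,1,-0.029,0.007,0.218,0,0,0,1,-0.029,0.007,0.218,0,0,0,1,-0.029,0.007,0.218,0,0,0,1]'
```

```text
time_s: 3.6
eef_pos: [0.5004, 0.378, 0.1154]
eef_rot: [0.002, -0.0, 1.0, 0.001]
wrist_force: [-0.8, 0.2, 6.4]
opening: 0.522
grasp_force: 61.8
```

```bash
python3 -m jog '[0,0,-0.03,0,0,0,1,0,0,-0.06,0,0,0,1,-0.02,-0.05,-0.06,0,0,0,1,-0.04,-0.1,-0.06,0,0,0,1,-0.062,-0.15,-0.05,0,0,0,1,-0.062,-0.178,-0.03,0,0,0,1,-0.062,-0.178,0,0,0,0,1,-0.062,-0.178,0.02,0,0,0,1,-0.062,-0.178,0.04,0,0,0,1,-0.062,-0.178,0.04,0,0,0,1,-0.062,-0.178,0.04,0,0,0,1]'
```

```text
time_s: 4.97
eef_pos: [0.5613, 0.1996, 0.073]
eef_rot: [0.001, -0.0, 1.0, 0.0]
wrist_force: [0.0, -0.5, -2.4]
opening: 0.518
grasp_force: 62.4
```

```bash
python3 -m jog '[0,0,0.006,0,0,0,1,0,0,0.011,0,0,0,1,0,0,0.011,0,0,0,1,0,0,0.011,0,0,0,1]'
```

```text
time_s: 5.48
eef_pos: [0.561, 0.1991, 0.0615]
eef_rot: [0.0, -0.0, 1.0, 0.0]
wrist_force: [-0.1, 0.1, -2.1]
opening: 0.519
grasp_force: 62.2
```

```bash
python3 -m jog '[0,0,0.002,0,0,0,1,0,0,0.003,0,0,0,1,0,0,0.003,0,0,0,1]'
```

```text
time_s: 5.85
eef_pos: [0.5611, 0.1992, 0.0613]
eef_rot: [0.0, -0.0, 1.0, -0.0]
wrist_force: [-10.7, -2.2, 22.1]
opening: 0.518
grasp_force: 65.1
```

```bash
python3 -m jog '[0,0,-0.002,0,0,0,1,0,0,-0.002,0,0,0,0,0,0,-0.002,0,0,0,0,0,0,-0.002,0,0,0,0,0,0,-0.002,0,0,0,0,0,0,-0.002,0,0,0,0,0,0,-0.03,0,0,0,0,0,0,-0.08,0,0,0,0,0,0,-0.14,0,0,0,0,0,0,-0.2,0,0,0,0,0,0,-0.26,0,0,0,0,0,0,-0.26,0,0,0,0]'
python3 - <<'E'
from h import *
p=camera('wrist');save(p,'w2')
for t in ['test_cell','cork_mat']:
    print(t,[(np.round(a['xyz'],3),round(a['confidence'],2)) for a in spot_in(p,t)[:1]])
go([.46,-.33,.33])
E
```

```text
time_s: 7.35
eef_pos: [0.5634, 0.1995, 0.3252]
eef_rot: [0.006, -0.0, 1.0, 0.001]
wrist_force: [0.8, -0.2, 0.3]
opening: 0.999
grasp_force: 0.0
test_cell [(array([0.55 , 0.199, 0.064]), 0.66)]
cork_mat [(array([0.563, 0.193, 0.005]), 0.79)]
t 7.5 row [ 0.1004 -0.5289 -0.0126] [-0.0002 -0.0016  0.0002] pos [0.5602 0.199  0.3172]
```

```bash
python3 -m jog '[0.1,-0.51,-0.043,0,0,0,0,0.1,-0.51,-0.043,0,0,0,0,0.1,-0.51,-0.043,0,0,0,0,0.1,-0.51,-0.043,0,0,0,0,0.1,-0.51,-0.043,0,0,0,0,0.1,-0.51,-0.043,0,0,0,0,0.1,-0.51,-0.043,0,0,0,0,0.1,-0.51,-0.043,0,0,0,0,0.1,-0.51,-0.043,0,0,0,0,0.1,-0.51,-0.043,0,0,0,0,0.1,-0.51,-0.043,0,0,0,0,0.1,-0.51,-0.043,0,0,0,0]'
python3 - <<'E'
from h import *
p=camera('wrist');save(p,'w3')
for t in ['weight','dock','jar','stirrer']:
    print(t,[(np.round(a['xyz'],3),round(a['confidence'],2),pix(p,a['xyz']).round()) for a in spot_in(p,t)[:1]])
np.savez('p3',f=p['frame'],m=p['mtx'],e=p['extrinsics'])
E
```

```text
time_s: 9.0
eef_pos: [0.4614, -0.3094, 0.361]
eef_rot: [-0.0, -0.001, 1.0, 0.0]
wrist_force: [0.7, 0.6, 0.1]
opening: 1.0
grasp_force: 0.0
weight [(array([ 0.492, -0.366,  0.061]), 0.77, array([274., 181.]))]
dock [(array([ 0.514, -0.372,  0.011]), 0.64, array([275., 187.]))]
jar [(array([ 0.559, -0.198,  0.111]), 0.56, array([414., 247.]))]
stirrer [(array([ 0.527, -0.203,  0.054]), 0.64, array([401., 206.]))]
```

View pics/w3.png

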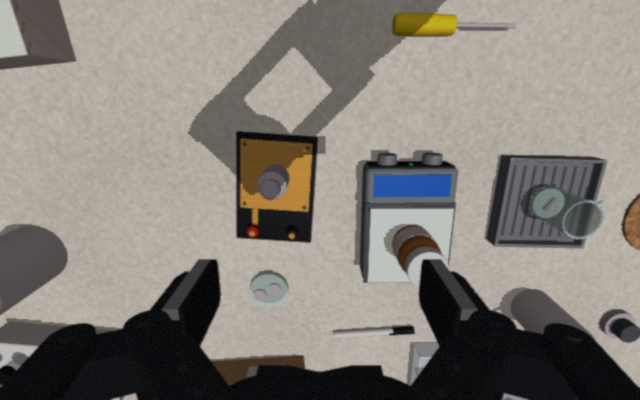

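Dock plate corners are at about (242,138), (315,142), (310,213) and (240,208); stirrer plate corners at (371,204), (453,207), (448,283) and (367,280). I'm zooming in for precision.

Run:
```python
from h import *
f=np.load('p3.npz')['f'][:,:,::-1]
a=cv2.resize(f[125:245,230:325],None,fx=4,fy=4,interpolation=cv2.INTER_CUBIC)
b=cv2.resize(f[150:300,480:620],None,fx=3,fy=3,interpolation=cv2.INTER_CUBIC)
c=np.zeros((480,800,3),np.uint8);c[:a.shape[0],:a.shape[1]]=a;c[:b.shape[0],380:380+b.shape[1]]=b
cv2.imwrite('pics/c3.png',c)
```

```text
(no output)
```

View pics/c3.png

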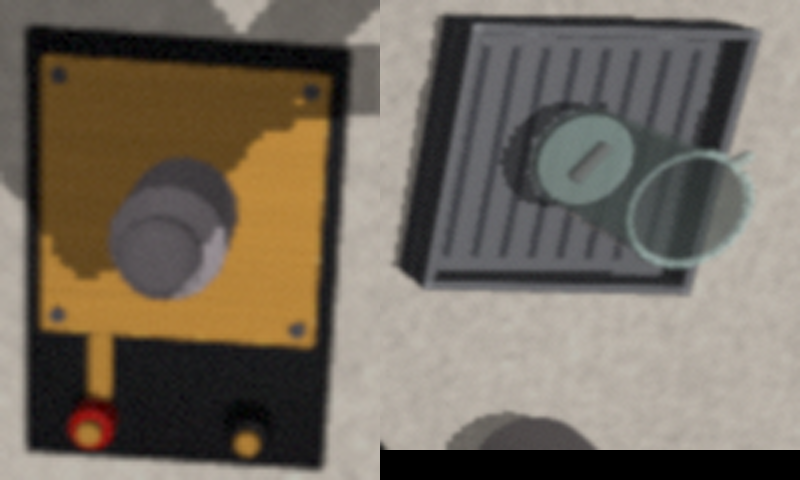

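Run:
```python
from h import *
d=np.load('p3.npz');p={'mtx':d['m'],'extrinsics':d['e']}
def quad(n,L,z):
    P=np.array([ray(p,u,v,z) for u,v in L]);print(n,P.mean(0),[np.linalg.norm(P[i]-P[i-1]).round(3) for i in range(4)],'yaw',np.arctan2(*(P[1]-P[0])[[0,1]]).round(3),np.arctan2(*(P[2]-P[3])[[0,1]]).round(3))
quad('brass',[(240,138.3),(313.3,143.8),(309.3,212),(240,207.5)],.012)
quad('plate',[(371,204),(453,207),(448,283),(367,280)],.06)
quad('tray',[(511.7,157.3),(606,160.7),(583.3,247.3),(495,245.7)],.026)
print('weight',ray(p,270,189.3,.079),'bk rim',ray(p,583.3,219.3,.082),'base',ray(p,548.3,202.7,.0145),'jar',ray(p,427,268,.138))
w=ray(p,270,189.3,.079);go([w[0],w[1],.012+.032+.006])
```

```text
brass [ 0.4984 -0.3705  0.012 ] [np.float64(0.099), np.float64(0.099), np.float64(0.098), np.float64(0.1)] yaw 0.073 0.067
plate [ 0.5804 -0.1885  0.06  ] [np.float64(0.111), np.float64(0.106), np.float64(0.111), np.float64(0.113)] yaw 0.037 0.04
tray [0.5344 0.0098 0.026 ] [np.float64(0.129), np.float64(0.127), np.float64(0.127), np.float64(0.128)] yaw 0.034 0.018
weight [ 0.4983 -0.3693  0.079 ] bk rim [0.5352 0.017  0.082 ] base [0.5355 0.0169 0.0145] jar [ 0.5722 -0.1896  0.138 ]
t 9.25 row [-0.037  -0.0589  0.3115] [-0.0002  0.0002  0.0013] pos [ 0.4612 -0.3104  0.3615]
```

```bash
python3 -m jog '[-0.037,-0.059,0.06,0,0,0,0,-0.037,-0.059,0.12,0,0,0,0,-0.037,-0.059,0.18,0,0,0,0,-0.037,-0.059,0.24,0,0,0,0,-0.037,-0.059,0.29,0,0,0,0,-0.037,-0.059,0.311,0,0,0,0,-0.037,-0.059,0.311,0,0,0,0,-0.037,-0.059,0.311,0,0,0,0,-0.037,-0.059,0.311,0,0,0,1,-0.037,-0.059,0.311,0,0,0,1,-0.037,-0.059,0.311,0,0,0,1,-0.037,-0.059,0.311,0,0,0,1,-0.037,-0.059,0.311,0,0,0,1,-0.037,-0.059,0.311,0,0,0,1,-0.037,-0.059,0.311,0,0,0,1]'
```

```text
time_s: 11.12
eef_pos: [0.4985, -0.3704, 0.0515]
eef_rot: [0.001, -0.0, 1.0, -0.001]
wrist_force: [-1.0, 2.3, 5.5]
opening: 0.428
grasp_force: 61.0
```

```bash
python3 -m jog '[0,0,-0.05,0,0,0,1,0,0,-0.11,0,0,0,1,0,0,-0.17,0,0,0,1,0,0.03,-0.2,0,0,0,1,0,0.085,-0.2,0,0,0,1,0,0.145,-0.2,0,0,0,1,0,0.205,-0.2,0,0,0,1,0,0.265,-0.2,0,0,0,1,0,0.325,-0.2,0,0,0,1,0,0.385,-0.2,0,0,0,1,0.005,0.445,-0.2,0,0,0,1,0.01,0.505,-0.2,0,0,0,1,0.01,0.565,-0.2,0,0,0,1,0.01,0.625,-0.2,0,0,0,1,0.01,0.68,-0.18,0,0,0,1,0.01,0.72,-0.15,0,0,0,1,0.01,0.748,-0.12,0,0,0,1,0.01,0.748,-0.1,0,0,0,1,0.01,0.748,-0.08,0,0,0,1,0.01,0.748,-0.07,0,0,0,1]'
python3 -m jog '[0,0,0.005,0,0,0,1,0,0,0.01,0,0,0,1,0,0,0.01,0,0,0,1,0,0,0.01,0,0,0,1]'
```

```text
time_s: 13.62
eef_pos: [0.4874, 0.3768, 0.1188]
eef_rot: [-0.001, 0.0, 1.0, -0.001]
wrist_force: [-0.3, -0.2, -4.3]
opening: 0.43
grasp_force: 62.0
time_s: 14.12
eef_pos: [0.4881, 0.3782, 0.1109]
eef_rot: [0.0, -0.0, 1.0, 0.0]
wrist_force: [-0.2, -0.7, -4.0]
opening: 0.425
grasp_force: 62.1
```

Contact is expected at about z 0.0995.

```bash
python3 -m jog '[0,0,0.005,0,0,0,1,0,0,0.009,0,0,0,1,0,0,0.01,0,0,0,1,0,0,0.01,0,0,0,1]'; python3 -m jog '[0,0,0.001,0,0,0,1,0,0,0.002,0,0,0,1,0,0,0.002,0,0,0,1]'
```

```text
time_s: 14.62
eef_pos: [0.4877, 0.378, 0.1001]
eef_rot: [-0.0, -0.0, 1.0, -0.0]
wrist_force: [0.7, -0.6, -3.2]
opening: 0.425
grasp_force: 62.1
time_s: 15.0
eef_pos: [0.488, 0.3782, 0.0995]
eef_rot: [0.0, -0.0, 1.0, 0.0]
wrist_force: [-3.6, -1.8, 5.5]
opening: 0.427
grasp_force: 63.2
```

```bash
python3 -m jog '[0,0,-0.001,0,0,0,0,0,0,-0.001,0,0,0,0,0,0,-0.001,0,0,0,0,0,0,-0.001,0,0,0,0,0,0,-0.001,0,0,0,0,0,0,-0.03,0,0,0,0,0,0,-0.08,0,0,0,0,0,0,-0.14,0,0,0,0,0,-0.04,-0.19,0,0,0,0,0,-0.08,-0.22,0,0,0,0,0,-0.1,-0.22,0,0,0,0,0,-0.1,-0.22,0,0,0,0,0,-0.1,-0.22,0,0,0,0]'
python3 - <<'E'
from h import *
p=camera('wrist');save(p,'w4')
np.savez('p4',f=p['frame'],m=p['mtx'],e=p['extrinsics'])
for t in ['weight','test_cell']:
    print(t,[(np.round(a['xyz'],3),round(a['confidence'],2),pix(p,a['xyz']).round()) for a in spot_in(p,t)[:1]])
go([.56,.199,.0615])
E
```

```text
time_s: 16.62
eef_pos: [0.4871, 0.2784, 0.3165]
eef_rot: [-0.001, -0.0, 1.0, -0.0]
wrist_force: [-0.1, -0.3, 0.4]
opening: 0.997
grasp_force: 0.0
weight [(array([0.485, 0.374, 0.108]), 0.8, array([417., 171.]))]
test_cell [(array([0.553, 0.202, 0.063]), 0.85, array([254., 220.]))]
t 16.77 row [-0.0731 -0.0798  0.2554] [-0.0004 -0.0021  0.0013] pos [0.4873 0.2788 0.317 ]
```

View pics/w4.png

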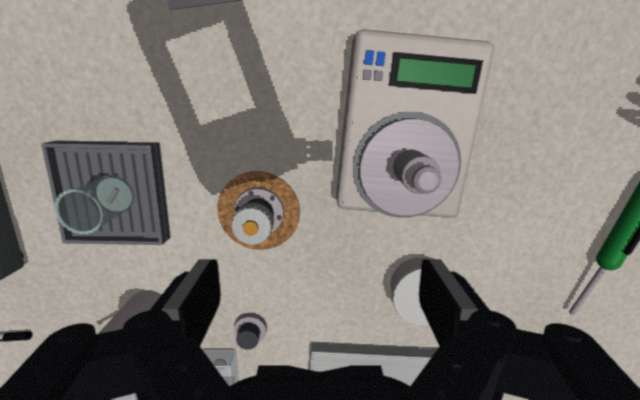

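The weight stands upright on the pan, with its knob at (426,179) and the pan at about (410,166). The cell is upright on the mat, terminal at (251,228). I'm checking these as coordinates.

Run:
```python
from h import *
d=np.load('p4.npz');p={'mtx':d['m'],'extrinsics':d['e']}
print('pan',ray(p,410,166.5,.06),'w',ray(p,426,179,.127),'cell',ray(p,251,228,.070))
for u,v in [(359,167),(461,167),(410,117),(410,216)]: print(ray(p,u,v,.06))
```

```text
pan [0.4898 0.3789 0.06  ] w [0.4877 0.3766 0.127 ] cell [0.5593 0.1999 0.07  ]
[0.4904 0.3222 0.06  ]
[0.4904 0.4356 0.06  ]
[0.4362 0.3747 0.06  ]
[0.5483 0.3834 0.06  ]
```

```bash
python3 -m jog '[-0.03,-0.03,0.05,0,0,0,0,-0.06,-0.06,0.09,0,0,0,0,-0.073,-0.079,0.13,0,0,0,0,-0.073,-0.079,0.18,0,0,0,0,-0.073,-0.079,0.23,0,0,0,0,-0.073,-0.079,0.255,0,0,0,0,-0.073,-0.079,0.255,0,0,0,0,-0.073,-0.079,0.255,0,0,0,0,-0.073,-0.079,0.255,0,0,0,1,-0.073,-0.079,0.255,0,0,0,1,-0.073,-0.079,0.255,0,0,0,1,-0.073,-0.079,0.255,0,0,0,1,-0.073,-0.079,0.255,0,0,0,1,-0.073,-0.079,0.255,0,0,0,1]'
```

```text
time_s: 18.52
eef_pos: [0.5619, 0.1991, 0.0649]
eef_rot: [0.001, -0.0, 1.0, 0.0]
wrist_force: [-1.1, -1.1, 6.3]
opening: 0.522
grasp_force: 61.8
```

```bash
python3 -m jog '[0,0,-0.05,0,0,0,1,0,0,-0.11,0,0,0,1,0,-0.03,-0.16,0,0,0,1,0.02,-0.085,-0.19,0,0,0,1,0.04,-0.145,-0.19,0,0,0,1,0.062,-0.2,-0.19,0,0,0,1,0.062,-0.26,-0.19,0,0,0,1,0.062,-0.32,-0.19,0,0,0,1,0.062,-0.38,-0.19,0,0,0,1,0.062,-0.44,-0.19,0,0,0,1,0.062,-0.5,-0.19,0,0,0,1,0.062,-0.54,-0.18,0,0,0,1,0.062,-0.57,-0.13,0,0,0,1,0.062,-0.57,-0.09,0,0,0,1,0.062,-0.57,-0.05,0,0,0,1,0.062,-0.57,-0.03,0,0,0,1,0.062,-0.57,-0.018,0,0,0,1,0.062,-0.57,-0.018,0,0,0,1,0.062,-0.57,-0.018,0,0,0,1]'; python3 -m jog '[0,0,0.003,0,0,0,1,0,0,0.006,0,0,0,1,0,0,0.006,0,0,0,1,0,0,0.006,0,0,0,1]'
```

```text
time_s: 20.9
eef_pos: [0.4998, -0.3718, 0.083]
eef_rot: [0.001, -0.0, 1.0, -0.001]
wrist_force: [-0.1, -0.7, -2.9]
opening: 0.518
grasp_force: 62.9
time_s: 21.4
eef_pos: [0.4989, -0.371, 0.0753]
eef_rot: [0.0, -0.0, 1.0, 0.0]
wrist_force: [0.9, -0.5, -2.8]
opening: 0.521
grasp_force: 62.9
```

```bash
python3 -m jog '[0,0,0.002,0,0,0,1,0,0,0.004,0,0,0,1,0,0,0.004,0,0,0,1,0,0,0.004,0,0,0,1]';  python3 -m jog '[0,0,0.001,0,0,0,1,0,0,0.003,0,0,0,1,0,0,0.003,0,0,0,1]'
```

```text
time_s: 21.9
eef_pos: [0.4989, -0.3709, 0.0712]
eef_rot: [-0.0, -0.0, 1.0, 0.0]
wrist_force: [0.0, -1.0, -3.8]
opening: 0.52
grasp_force: 63.0
time_s: 22.28
eef_pos: [0.4991, -0.3712, 0.0708]
eef_rot: [-0.0, -0.0, 1.0, -0.0]
wrist_force: [-7.9, 4.7, 15.0]
opening: 0.517
grasp_force: 64.7
```

```bash
python3 -m jog '[0,0,-0.002,0,0,0,0,0,0,-0.002,0,0,0,0,0,0,-0.002,0,0,0,0,0,0,-0.002,0,0,0,0,0,0,-0.002,0,0,0,0,0,0,-0.03,0,0,0,0,0,0,-0.08,0,0,0,0,0,0,-0.14,0,0,0,0,0,0.04,-0.2,0,0,0,0,0.03,0.1,-0.25,0,0,0,0,0.04,0.16,-0.29,0,0,0,0,0.04,0.22,-0.29,0,0,0,0,0.04,0.24,-0.29,0,0,0,0,0.04,0.24,-0.29,0,0,0,0,0.04,0.24,-0.29,0,0,0,0]'
python3 - <<'E'
from h import *
p=camera('wrist');save(p,'w5')
np.savez('p5',f=p['frame'],m=p['mtx'],e=p['extrinsics'])
for t in ['test_cell','jar','beaker']:
    print(t,[(np.round(a['xyz'],3),round(a['confidence'],2),pix(p,a['xyz']).round()) for a in spot_in(p,t)[:1]])
go([.5355,.017,.012+.042+.006],-.785)
f=p['frame'][100:300,150:550,::-1];cv2.imwrite('pics/c5.png',cv2.resize(f,None,fx=2,fy=2,interpolation=cv2.INTER_CUBIC))
E
```

```text
time_s: 24.15
eef_pos: [0.4589, -0.1313, 0.3582]
eef_rot: [0.0, -0.0, 1.0, -0.0]
wrist_force: [-0.1, -0.3, -0.3]
opening: 1.0
grasp_force: 0.0
test_cell [(array([ 0.493, -0.36 ,  0.058]), 0.74, array([138., 183.]))]
jar [(array([ 0.564, -0.182,  0.133]), 0.77, array([274., 262.]))]
beaker [(array([0.535, 0.019, 0.055]), 0.59, array([435., 214.]))]
t 24.35 row [-0.0768  0.1491  0.2976] [ 0.     -0.0013  0.7834] pos [ 0.4588 -0.1321  0.3577]
```

View pics/c5.png

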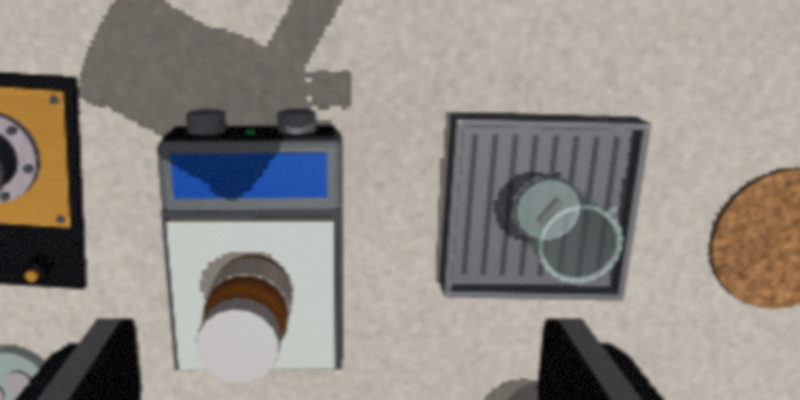

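```bash
python3 - <<'E'
from h import *
d=np.load('p5.npz');p={'mtx':d['m'],'extrinsics':d['e']}
r=lambda u,v,z:ray(p,150+u/2,100+v/2,z)
print('plate',np.mean([r(*c,.06) for c in [(166,220),(333,218),(343,368),(176,368)]],0))
print('tray',np.mean([r(*c,.026) for c in [(452,118),(648,123),(623,298),(443,294)]],0))
print('jar',r(238,340,.138),'bk',r(580,244,.082),r(548,210,.0145))
E
python3 -m jog '[-0.04,0.05,0,0,0,0.15,0,-0.077,0.1,0.03,0,0,0.33,0,-0.077,0.149,0.08,0,0,0.5,0,-0.077,0.149,0.14,0,0,0.65,0,-0.077,0.149,0.17,0,0,0.783,0,-0.077,0.149,0.18,0,0,0.783,0,-0.077,0.149,0.18,0,0,0.783,0]'
python3 - <<'E'
from h import *
go([.5355,.017,.012+.042+.006],-.785);print(get_obs()['q'])
E
```

```text
plate [ 0.5817 -0.1878  0.06  ]
tray [0.5337 0.0084 0.026 ]
jar [ 0.5711 -0.1873  0.138 ] bk [0.5359 0.0167 0.082 ] [0.5362 0.0166 0.0145]
time_s: 25.22
eef_pos: [0.5363, 0.0172, 0.1786]
eef_rot: [-0.0, 0.381, 0.925, -0.0]
wrist_force: [0.9, 0.2, 0.2]
opening: 0.999
grasp_force: 0.0
t 25.23 row [ 0.0004 -0.0006  0.1186] [-0.0003 -0.0002  0.0036] pos [0.5363 0.0172 0.1786]
[-0.1892  0.1802  1.7746 -0.0001  1.1871 -0.9786]
```

```bash
python3 -m jog '[0,0,0.05,0,0,0,0,0,0,0.1,0,0,0,0,0,0,0.118,0,0,0,0,0,0,0.118,0,0,0,0,0,0,0.118,0,0,0,0,0,0,0.118,0,0,0,1,0,0,0.118,0,0,0,1,0,0,0.118,0,0,0,1,0,0,0.118,0,0,0,1,0,0,0.118,0,0,0,1,0,0,0.118,0,0,0,1]'
python3 - <<'E'
from h import *
go([.5597,.1995,.06],-.785)
E
```

```text
time_s: 26.6
eef_pos: [0.5369, 0.0179, 0.0618]
eef_rot: [0.001, 0.381, 0.924, 0.0]
wrist_force: [-1.8, 0.5, 6.5]
opening: 0.574
grasp_force: 61.8
t 26.6 row [0.1119 0.1449 0.0018] [0.0012 0.002  0.0024] pos [0.5369 0.0179 0.0618]
```

```bash
python3 -m jog '[0,0,-0.04,0,0,0,1,0,0,-0.08,0,0,0,1,0.035,0.045,-0.08,0,0,0,1,0.07,0.09,-0.08,0,0,0,1,0.1,0.13,-0.07,0,0,0,1,0.112,0.145,-0.05,0,0,0,1,0.112,0.145,-0.03,0,0,0,1,0.112,0.145,-0.015,0,0,0,1,0.112,0.145,-0.005,0,0,0,1,0.112,0.145,-0.005,0,0,0,1,0.112,0.145,-0.005,0,0,0,1]';python3 -m jog '[0,0,0.003,0,0,0,1,0,0,0.006,0,0,0,1,0,0,0.008,0,0,0,1,0,0,0.008,0,0,0,1]'
```

```text
time_s: 27.98
eef_pos: [0.5593, 0.1993, 0.0659]
eef_rot: [0.0, 0.382, 0.924, 0.0]
wrist_force: [-0.3, 0.3, -1.1]
opening: 0.572
grasp_force: 62.3
time_s: 28.48
eef_pos: [0.5585, 0.1999, 0.057]
eef_rot: [-0.0, 0.381, 0.924, -0.0]
wrist_force: [0.6, -0.5, -0.7]
opening: 0.572
grasp_force: 62.3
```

```bash
python3 -m jog '[0,0,0.001,0,0,0,1,0,0,0.002,0,0,0,1,0,0,0.002,0,0,0,1]'
```

```text
time_s: 28.85
eef_pos: [0.5588, 0.1999, 0.0558]
eef_rot: [0.0, 0.381, 0.924, -0.0]
wrist_force: [-3.1, -0.1, 4.9]
opening: 0.575
grasp_force: 62.8
```

```bash
python3 -m jog '[0,0,-0.001,0,0,0,0,0,0,-0.001,0,0,0,0,0,0,-0.001,0,0,0,0,0,0,-0.001,0,0,0,0,0,0,-0.001,0,0,0,0,0,0,-0.03,0,0,0,0,0,0,-0.08,0,0,0,0,0,0,-0.14,0,0,0,0,0,0,-0.2,0,0,0,0,0,0,-0.21,0,0,0,0,0,0,-0.21,0,0,0,0]'
python3 - <<'E'
from h import *
go([.5715,-.188,.25],-.785)
E
```

```text
time_s: 30.22
eef_pos: [0.5589, 0.1999, 0.2658]
eef_rot: [0.001, 0.381, 0.924, 0.0]
wrist_force: [0.4, -0.6, -1.2]
opening: 0.998
grasp_force: 0.0
t 30.23 row [-0.2825 -0.2661  0.0157] [0.0011 0.0009 0.0022] pos [0.5589 0.1999 0.2658]
```

```bash
python3 -m jog '[-0.04,-0.038,0,0,0,0,0,-0.08,-0.076,0,0,0,0,0,-0.12,-0.114,0,0,0,0,0,-0.16,-0.152,0,0,0,0,0,-0.2,-0.19,0,0,0,0,0,-0.24,-0.228,0,0,0,0,0,-0.282,-0.266,0.016,0,0,0,0,-0.282,-0.266,0.016,0,0,0,0,-0.282,-0.266,0.06,0,0,0,0,-0.282,-0.266,0.11,0,0,0,0,-0.282,-0.266,0.154,0,0,0,0,-0.282,-0.266,0.154,0,0,0,0,-0.282,-0.266,0.154,0,0,0,0,-0.282,-0.266,0.154,0,0,0,1,-0.282,-0.266,0.154,0,0,0,1,-0.282,-0.266,0.154,0,0,0,1,-0.282,-0.266,0.154,0,0,0,1,-0.282,-0.266,0.154,0,0,0,1]'
python3 - <<'E'
from h import *
go([.534,.009,.063],-.785)
E
```

```text
time_s: 32.48
eef_pos: [0.5725, -0.1883, 0.1138]
eef_rot: [0.002, 0.381, 0.924, -0.0]
wrist_force: [-0.4, 0.9, 6.6]
opening: 0.585
grasp_force: 62.6
t 32.48 row [0.1666 0.1127 0.0503] [0.0013 0.0039 0.0022] pos [ 0.5725 -0.1883  0.1138]
```

```bash
python3 -m jog '[0,0,-0.04,0,0,0,1,0,0,-0.08,0,0,0,1,0.035,0.025,-0.08,0,0,0,1,0.08,0.055,-0.08,0,0,0,1,0.12,0.082,-0.07,0,0,0,1,0.155,0.105,-0.05,0,0,0,1,0.167,0.113,-0.02,0,0,0,1,0.167,0.113,0,0,0,0,1,0.167,0.113,0.02,0,0,0,1,0.167,0.113,0.033,0,0,0,1,0.167,0.113,0.036,0,0,0,1,0.167,0.113,0.036,0,0,0,1,0.167,0.113,0.036,0,0,0,1]';python3 -m jog '[0,0,0.004,0,0,0,1,0,0,0.008,0,0,0,1,0,0,0.01,0,0,0,1,0,0,0.01,0,0,0,1]'; python3 -m jog '[0,0,0.001,0,0,0,1,0,0,0.003,0,0,0,1,0,0,0.003,0,0,0,1]'
```

```text
time_s: 34.1
eef_pos: [0.533, 0.0101, 0.0761]
eef_rot: [0.001, 0.382, 0.924, 0.0]
wrist_force: [-0.2, 0.2, -1.6]
opening: 0.58
grasp_force: 63.2
time_s: 34.6
eef_pos: [0.5321, 0.0103, 0.0659]
eef_rot: [-0.0, 0.381, 0.924, -0.0]
wrist_force: [-4.2, 0.4, 6.3]
opening: 0.581
grasp_force: 64.0
time_s: 34.98
eef_pos: [0.5324, 0.0102, 0.0657]
eef_rot: [-0.0, 0.381, 0.925, -0.0]
wrist_force: [-16.6, 1.7, 35.5]
opening: 0.58
grasp_force: 66.8
```

```bash
python3 -m jog '[0,0,-0.004,0,0,0,1,0,0,-0.004,0,0,0,0,0,0,-0.004,0,0,0,0,0,0,-0.004,0,0,0,0,0,0,-0.004,0,0,0,0,0,0,-0.004,0,0,0,0,0,0,-0.04,0,0,0,0,0,0,-0.1,0,0,0,0,0,0,-0.16,0,0,0,0,0,0,-0.19,0,0,0,0,0,0,-0.19,0,0,0,0,0,0,-0.19,0,0,0,0]'
python3 - <<'E'
from h import *
go([.559,.2,.21],-.785)
E
```

```text
time_s: 36.48
eef_pos: [0.5316, 0.0104, 0.2511]
eef_rot: [-0.001, 0.381, 0.924, -0.0]
wrist_force: [-0.7, -1.0, -0.3]
opening: 0.998
grasp_force: 0.0
t 36.48 row [0.1143 0.1538 0.0411] [-0.001  -0.0014  0.0022] pos [0.5316 0.0104 0.2511]
```

Now the beaker: grasp TCP z ≈ 0.056, so the total descent is 0.195.

```bash
python3 -m jog '[0.04,0.05,0,0,0,0,0,0.08,0.1,0,0,0,0,0,0.114,0.154,0,0,0,0,0,0.114,0.154,0.05,0,0,0,0,0.114,0.154,0.1,0,0,0,0,0.114,0.154,0.15,0,0,0,0,0.114,0.154,0.195,0,0,0,0,0.114,0.154,0.195,0,0,0,0,0.114,0.154,0.195,0,0,0,0,0.114,0.154,0.195,0,0,0,1,0.114,0.154,0.195,0,0,0,1,0.114,0.154,0.195,0,0,0,1,0.114,0.154,0.195,0,0,0,1,0.114,0.154,0.195,0,0,0,1,0.114,0.154,0.195,0,0,0,1]'
python3 - <<'E'
from h import *
go([.581,-.188,.11],-.785)
E
```

```text
time_s: 38.35
eef_pos: [0.5616, 0.2, 0.0596]
eef_rot: [0.002, 0.381, 0.924, 0.001]
wrist_force: [-0.1, -1.3, 6.7]
opening: 0.576
grasp_force: 62.2
t 38.35 row [-0.2875 -0.2613 -0.0506] [0.003  0.0023 0.0022] pos [0.5616 0.2    0.0596]
```

```bash
python3 -m jog '[0,0,-0.05,0,0,0,1,0,0,-0.11,0,0,0,1,0,0,-0.16,0,0,0,1,-0.04,-0.036,-0.17,0,0,0,1,-0.08,-0.073,-0.17,0,0,0,1,-0.12,-0.109,-0.17,0,0,0,1,-0.16,-0.145,-0.17,0,0,0,1,-0.2,-0.182,-0.17,0,0,0,1,-0.24,-0.218,-0.17,0,0,0,1,-0.27,-0.245,-0.15,0,0,0,1,-0.286,-0.26,-0.12,0,0,0,1,-0.286,-0.26,-0.09,0,0,0,1,-0.286,-0.26,-0.07,0,0,0,1,-0.286,-0.26,-0.064,0,0,0,1,-0.286,-0.26,-0.064,0,0,0,1,-0.286,-0.26,-0.064,0,0,0,1]';python3 -m jog '[0,0,0.003,0,0,0,1,0,0,0.006,0,0,0,1,0,0,0.008,0,0,0,1,0,0,0.008,0,0,0,1]'
```

```text
time_s: 40.35
eef_pos: [0.5804, -0.1863, 0.1227]
eef_rot: [0.001, 0.381, 0.924, -0.0]
wrist_force: [-0.1, 0.1, -0.3]
opening: 0.571
grasp_force: 62.4
time_s: 40.85
eef_pos: [0.5796, -0.1862, 0.1136]
eef_rot: [0.0, 0.381, 0.924, -0.0]
wrist_force: [-1.5, 0.9, 3.3]
opening: 0.572
grasp_force: 62.6
```

Contact at 0.1136 as expected, so I'm releasing, rising and turning back for a check view.

```bash
python3 -m jog '[0,0,0,0,0,0,0,0,0,0,0,0,0,0,0,0,0,0,0,0,0,0,0,0,0,0,0,0,0,0,0,0,0,0,0,0,0,-0.04,0,0,0,0,0,0,-0.1,0,0,0,0,0,0,-0.16,0,0,0,0,0.05,0.05,-0.22,0,0,-0.2,0,0.1,0.05,-0.26,0,0,-0.38,0,0.15,0.02,-0.26,0,0,-0.56,0,0.15,0.02,-0.26,0,0,-0.785,0,0.15,0.02,-0.26,0,0,-0.785,0,0.15,0.02,-0.26,0,0,-0.785,0,0.15,0.02,-0.26,0,0,-0.785,0]'
python3 - <<'E'
from h import *
p=camera('wrist');save(p,'w6');np.savez('p6',f=p['frame'],m=p['mtx'],e=p['extrinsics'])
s=camera('scene');save(s,'s6')
for t in ['test_cell','jar','beaker','weight','wash_bottle']:
    print(t,[(np.round(a['xyz'],3),round(a['confidence'],2),pix(s,a['xyz']).round()) for a in spot_in(s,t)[:1]])
E
```

```text
time_s: 42.72
eef_pos: [0.4877, -0.0667, 0.3725]
eef_rot: [-0.001, 0.0, 1.0, 0.0]
wrist_force: [0.1, -0.4, 0.7]
opening: 1.003
grasp_force: 0.0
test_cell [(array([ 0.504, -0.359,  0.05 ]), 0.6, array([277., 126.]))]
jar [(array([0.544, 0.022, 0.069]), 0.69, array([331., 206.]))]
beaker [(array([ 0.584, -0.168,  0.106]), 0.59, array([282., 157.]))]
weight [(array([0.498, 0.382, 0.107]), 0.93, array([443., 300.]))]
wash_bottle [(array([0.721, 0.045, 0.1  ]), 0.75, array([272., 233.]))]
```

View pics/w6.png

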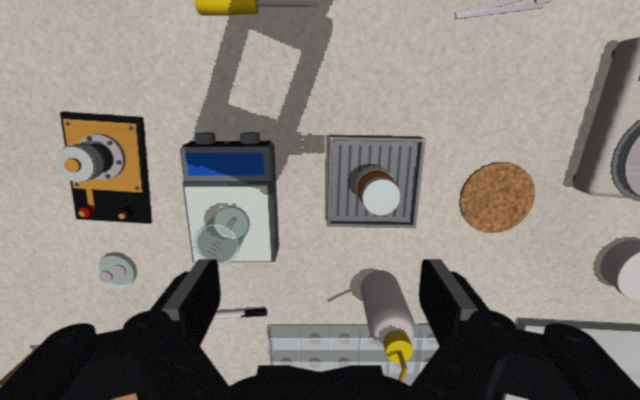

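View pics/s6.png

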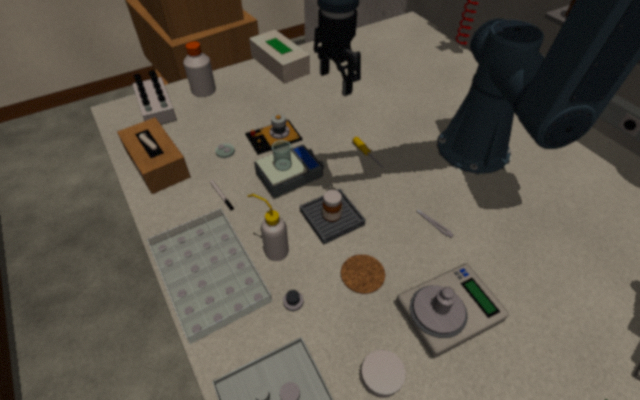

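All four stand upright on their places: beaker (231,222), jar (381,196), cell terminal (71,164). The wash bottle is unmoved. One numeric check, then hand in.

Run:
```python
from h import *
d=np.load('p6.npz');p={'mtx':d['m'],'extrinsics':d['e']}
print('bk',ray(p,231,222,.0625),ray(p,218,243,.13),'plate',np.mean([ray(p,*c,.06) for c in [(187,184),(271,182),(276,261),(194,262)]],0))
print('jar',ray(p,381,196,.09),'tray',np.mean([ray(p,*c,.026) for c in [(328,137),(424,138),(415,227),(328,225)]],0))
print('cell',ray(p,71,164.5,.077))
```

```text
bk [ 0.5773 -0.1851  0.0625] [ 0.577  -0.1833  0.13  ] plate [ 0.5806 -0.1845  0.06  ]
jar [0.5329 0.0083 0.09  ] tray [0.5338 0.0091 0.026 ]
cell [ 0.4961 -0.3715  0.077 ]
```

```bash
python3 -c "
from bench import hand_in
print(hand_in())"
```

```text
the job is handed in; nothing more can be done
None
```

I handed the job in at about 43 s of the 136 s; no verdict came back. By my last measurements, all four things stand upright within about 5 mm of the middle of their places, and the wash bottle has not moved.

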